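Close a stovetop milk steamer with its click-stop filler cap

TASK

The stovetop milk steamer has been filled: put its black filler cap on the neck, turn it clockwise under a light push until its lugs drop into the slots (without clicking it yet), then press it down against its sprung seal and keep turning clockwise under the press until it meets its stop and clicks over two or three times there, not four. Be gentle (press with about one kilo, never as much as four), leave the steamer and the things round it where they stand, and let go with the cap locked down level on the neck.

Things in the scene. Friction and masses are not known exactly. Their poses are not given: they have to be found in the camera images.
- steamer: Loose steel stovetop milk steamer, 2.3 kg, on the cooktop: boiler 124 mm across, 109 mm high, with an upright open filler neck 45 mm across on its middle, rim 140 mm above the underside. A black handle reaches 111 mm out along its own +y, a steam wand with valve knob 123 mm out along its own -y, both lower than 107 mm. Origin at the centre of the underside, z up.
- neck (a point): Centre of the neck's rim, z up. The rim is an inward lip 5 mm thick with a 29 mm bore (about 1 mm of play all round for the cap's nose) and three slots 14 mm wide, 120 degrees apart, for the cap's lugs. Under the lip, 0.9 rad clockwise (from above) of the middle of each slot, stands a stop for the lug; anticlockwise a lug cannot leave its slot.
- cap: Loose black fluted cap, 47 mm across, 48 mm high, 0.3 kg, upright on the granite right of the range (top 4 mm below z = 0). Origin: centre of its underside, z up. From below: steel nose 27 mm across (first 5 mm tapered to 21), three lugs 9 mm wide at 8 to 13 mm reaching 17.6 mm out, sprung black seal ring from 15 mm, fluted grip from 20 to 48 mm.
- cap_grip (a point): On the cap's axis 40 mm above its underside, a good height to grip. The lugs may lie at ANY angle to the grip (the ratchet parks anywhere) and no reading tells it: with the nose in the bore, turn the cap clockwise under a light push (4 to 10 N), at most 120 degrees, until the lugs drop 7 mm into the slots. Turning it over the rim takes about 0.1 N m.
- cap_skirt (a point): On the cap's axis at the grip's lower edge, 20 mm above its underside. Its height over neck: 12 mm with the lugs riding on the rim; 5 mm dropped in; pressing the seal on takes 5 N at 2 mm, 7 N at 0 (fully down). Only below 2 mm do the lugs pass under the lip; locked and let go it rests at 2 mm. Pressed too little, the lugs jam in the slots and the ratchet clicks there in vain.
- cap_ratchet (a joint): Slip (rad) of the grip over the lugs inside the cap, 0 at the start, growing when the grip is turned clockwise while the lugs are held. A ball detent of 15 places a turn holds up to about 0.3 N m, then gives with a click and a drop of the torque and settles one place, 0.419 rad, further: two clicks read 0.838, three 1.257.
- mug: Dark mug with a cream foot, 94 mm high, on the cooktop to the left; bystander, origin at its underside.
- honey: Honey jar with black lid, 65 mm across, 86 mm high; bystander on the worktop behind the cap.
- teaspoon: Steel teaspoon 130 mm long lying on the worktop to the right of the cap; bystander.
- salt: Salt shaker with a steel top, 44 mm across, 90 mm high; bystander on the worktop, far right.
- lemon: Lemon 83 mm long lying behind the cap; bystander.

How it is judged:
By the outcome, as a careful person would: the job done as asked, in the order asked, and still so for the second after the job is handed in, with the robot touching nothing.
It also fails if it takes over 61 s, if anything falls off the work surface, if the arm or the gripper's body presses on something with over 40 N, if the wrist force passes 120 N, or if a joint passes its speed limit or range.

ROBOT

A 6-joint arm with a two-finger parallel gripper is mounted at the origin on a cart in front of the work surface, level with it; the furniture and walls round the work are solid. World frame = base frame: x ahead of the robot, y to its left, z up, the work surface at z = 0. Lengths are in mm, angles in rad, forces in N, time in s.
With the tool pointing down it reaches from about 350 to 775 mm from the base axis. Payload 7.3 kg.
Tool frame: the origin (TCP) lies on the centre line of the jaws, within the pads' length; the fingertips stand 11 mm ahead of it and the grasp point (between the pads) lies 8 mm behind it; z points along the fingers, y is the line along which they close (so a half turn about z gives the same grasp; the last joint's range is limited). The gripper opens to 92 mm and grips with 3 to 60 N. Pads are 19 mm wide; open, the fingers measure 130 mm over their backs; the gripper's body (75 mm by 190 mm) begins 47 mm behind the grasp point.
Start: joints at [-1.436, 0.342, 1.524, -0, 1.275, -0.146], TCP at [145.512, -504.45, 237.741] pointing down, gripper open.
Joint ranges: [-2.53, 2.53], [-0.77, 2.02], [0.04, 2.7], [-1, 4.14], [0.28, 2.66], [-3.11, 3.11]. Speed limits (rad/s): [2.57, 2.57, 3.14, 3.14, 3.14, 3.14].

INTERFACE

Orientations are given as [roll, pitch, yaw] about the fixed x, y, z axes, in that order (R = Rz(yaw) Ry(pitch) Rx(roll)).
In Python, from plant import bot gives the robot as it stands.
- The arm moves only by the tool step_arm, never from a script. Its argument "deltas" is a list of rows, each a list of 5 numbers: the opening, from 0 (shut) to 1 (fully open), then the shift along the tool's x, y, z each as a share of 0.5 m, from -1 to 1, then the turn about the tool's z as a share of pi/2 rad, from -1 to 1. In form: [[claw, x, y, z, turn], ...]. A call has 1 to 8 rows; each row shifts and turns the commanded pose from where the row before left it, along the tool's axes as they then stand; what a row does not reach is not made up. A row lasts 1/10 s, in which the tool goes at most 50 mm and 8.59 degrees, less where a joint would pass 70% of its speed; a pose out of reach is approached as far as the arm can. A call with a number of a shift or a turn outside -1 to 1 is refused whole. A call with a gripper value outside its range is refused whole. The fingers move at their own pace and stop on an object; the grip force is fixed at half the most. Time passes only in rows, so rows that do not move let the fingers close. It gives the time, the measured TCP pose, the force, the opening and the grip force at its end, in the units of the state.
- bot.get_obs(): the state, without advancing time (a new reading comes with each control period).
- bot.capture(name): name is "scene" or "top" or "wrist"; returns (picture, depth): 420x560x3 uint8, red, green, blue; 420x560 float32, mm along the optical axis (not along the pixel's ray), 0 where there is no reading.
- bot.camera_params(name): a dict with "fov_y" (degrees; the focal length in pixels is half the picture's height over the tangent of half this angle, whatever the lens; pixels are square), "cx", "cy" (the principal point, pixels), "rvec" (rotation vector, rad) and "tvec" (3), from world to camera coordinates, as OpenCV has them. Camera axes: x right, y down, z forward; pixel columns grow to the right and rows downward; lengths in mm; the calibration is good to about 2 mm. A picture is of the moment at which its call begins: read the wrist's pose just before it. camera_params takes no time and is no camera call; for the wrist camera it gives the pose at the moment of the call.
- bot.close_job(): hands the job in; it is judged then, once.
The state is a dict: "time": time; "joint_positions": joint angles; "dq": joint speeds; "tau": joint torques, N m; "tool_pos": TCP position; "tcp_rot": TCP orientation; "contact_force": force on the tool from outside, world axes, zero at the start; "moment": the same for the moment, N m; "grip_width": finger opening in mm; "finger_force": force on a finger pad.
Only numpy, scipy, OpenCV 4.12 (cv2) and the standard library are available. Lean on these libraries where they do the work, as an engineer would, in place of code of your own. Each camera call takes 0.05 s, during which the arm holds its last target. There are 200 camera calls.

## Working session

There is one attempt and no reset: what is moved stays moved. The work goes in short steps, Python scripts to look and compute and a tool call to move; the robot and the scene stay as the last step left them, time stands still between calls to the robot, and variables do not carry over. Pictures are saved under pics/ and viewed, at most 10 in all, crops included, and the job is handed in when it is done.

Besides the shell and the picture viewer there is one more tool, called after "Call:" by a JSON object that holds its "api" and its "payload", one argument or row to a line. step_arm: Moves the arm, as the interface text tells. Shift numbers are shares of 0.5 m and turn numbers shares of pi/2 rad, none past 1 either way. Its arguments: {"type":"object","properties":{"deltas":{"type":"array","items":{"type":"array","items":{"type":"number","minimum":-1,"maximum":1}}}},"required":["deltas"]}

```bash
mkdir -p pics; ls
cat > h.py <<'E'
import numpy as np, cv2
from plant import bot
def cam(n):
    p=bot.camera_params(n); R,_=cv2.Rodrigues(np.array(p["rvec"],float)); return 210/np.tan(np.radians(p["fov_y"])/2),p["cx"],p["cy"],R,np.array(p["tvec"],float)
def cloud(n):
    f,cx,cy,R,t=cam(n); im,d=bot.capture(n)
    v,u=np.mgrid[:420,:560]; C=np.stack([(u-cx)/f*d,(v-cy)/f*d,d],-1)
    W=(C-t)@R; W[d==0]=np.nan
    return im,d,W
def save(n,im): cv2.imwrite("pics/"+n+".png",im[:,:,::-1])
E
python3 - <<'E'
from h import *
for n in("scene","top"):
    im,d,W=cloud(n); save(n+"0",im); np.savez("/tmp/"+n+"0",im=im,W=W)
    print(n,cam(n))
a=np.hstack([cv2.imread("pics/%s0.png"%n) for n in("scene","top")]);cv2.imwrite("pics/both.png",cv2.resize(a,(800,300)))
print(bot.get_obs())
E
```

```text
pics
scene (np.float64(484.15788794948486), 278.9755037579196, 210.32668062207082, array([[ 0.85252497, -0.52258007,  0.0105474 ],
       [-0.39504436, -0.65741725, -0.64167166],
       [ 0.34225887,  0.54287442, -0.76690693]]), array([-488.16026709,  265.10349959, 1371.94792437]))
top (np.float64(468.9224674418108), 285.086802892194, 211.359619098379, array([[ 0.00517038, -0.99998432, -0.00215233],
       [-0.97830124, -0.00461244, -0.20713621],
       [ 0.20712304,  0.0031766 , -0.97830974]]), array([ -27.97018543,  547.37602505, 1454.70044491]))
{'time': 0.1, 'joint_positions': array([-1.43600752e+00,  3.42710838e-01,  1.52491163e+00,  1.69909490e-05,
        1.27536193e+00, -1.45980822e-01]), 'dq': array([-0.00031938, -0.00336803, -0.0013828 , -0.0007111 ,  0.00041887,
        0.00116145]), 'tau': array([ 1.77812974e-03, -4.32003558e+01, -2.44694853e+01,  7.19103031e-02,
        5.26375172e-02, -4.35712275e-05]), 'tool_pos': array([ 145.46596915, -504.10061864,  237.08787996]), 'tcp_rot': array([-3.14021808e+00, -2.18521248e-04,  2.80764518e-01]), 'contact_force': array([-0.7240482 ,  0.1377955 , -0.90873381]), 'moment': array([ 0.01712387, -0.00907463, -0.00291338]), 'finger_force': 0.0, 'grip_width': 92.05690163485752}
```

View pics/top0.png

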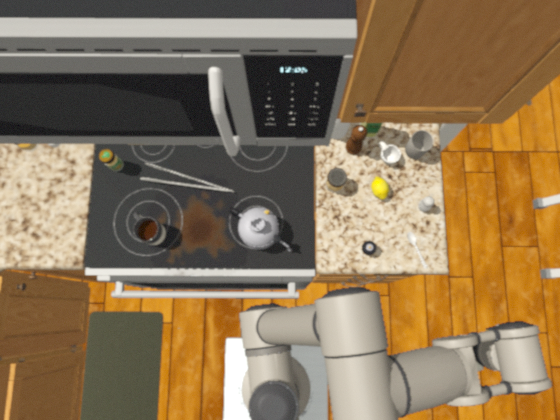

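The top view shows the steamer at about (260,228), the cap at (369,247), the lemon at (380,187), the honey jar at (338,180), and the microwave overhanging the back of the cooktop.

Run:
```python
from h import *
for n in("top","scene"):
    z=np.load("/tmp/%s0.npz"%n); W=z["W"]; im=z["im"]
    if n=="top":
        for u,v in((260,228),(369,247),(369,260),(280,225),(338,180),(380,187),(280,100),(280,140),(225,150),(412,240),(150,232)): print(u,v,W[v,u].round(0))
    m=(np.abs(W[...,2]-0)<400)
    # cap top
    c=W[(W[...,2]>-20)&(W[...,2]<15)&(im.max(-1)<70)&(W[...,1]<-130)&(W[...,1]>-300)&(W[...,0]<520)&(W[...,0]>300)]
    print(n,"cap",len(c),np.nanmedian(c,0),np.nanmin(c,0),np.nanmax(c,0))
    s=W[(W[...,2]>115)&(W[...,2]<200)&(W[...,0]<650)&(W[...,0]>350)&(W[...,1]<200)&(W[...,1]>-100)]
    if len(s): print("neck",len(s),np.nanmedian(s,0),np.nanmin(s,0),np.nanmax(s,0))
z=np.load("/tmp/scene0.npz");im=z["im"]
cv2.imwrite("pics/scene0.png",im[:,:,::-1])
```

```text
260 228 [482.  51. 117.]
369 247 [ 435. -294.   47.]
369 260 [ 398. -301.   -2.]
280 225 [514.  -8.  -5.]
338 180 [ 648. -196.   76.]
380 187 [ 631. -335.   53.]
280 100 [594. -18. 776.]
280 140 [595. -15. 578.]
225 150 [774. 183.   3.]
412 240 [ 464. -444.    4.]
150 232 [478. 406.  58.]
  return np.nanmean(a, axis, out=out, keepdims=keepdims)
Traceback (most recent call last):
ValueError: zero-size array to reduction operation fmin which has no identity
```

View pics/scene0.png

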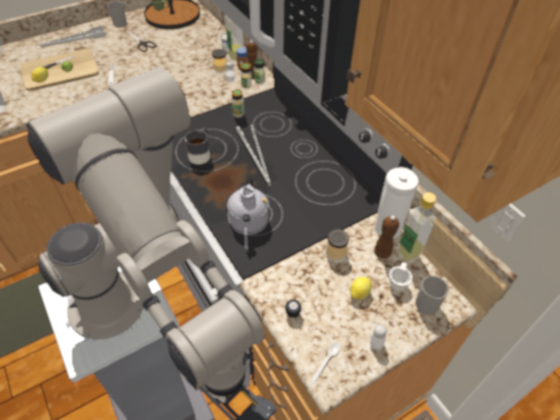

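The scene view agrees: the cap is alone at about (293,308), the steamer is at (249,210), and the mug is at (199,150).

Run:
```python
from h import *
for n in("top","scene"):
    z=np.load("/tmp/%s0.npz"%n); W=z["W"]; im=z["im"]
    def rep(k,x0,x1,y0,y1,z0,z1):
        c=W[(W[...,2]>z0)&(W[...,2]<z1)&(W[...,0]>x0)&(W[...,0]<x1)&(W[...,1]>y0)&(W[...,1]<y1)]
        if len(c): print(n,k,len(c),np.median(c,0).round(),np.percentile(c,3,0).round(),np.percentile(c,97,0).round())
    rep("cap",380,490,-350,-240,38,60)
    rep("neck",400,570,-50,150,122,200)
    rep("boiler",400,570,-50,150,85,112)
    rep("all",350,650,-110,200,30,60)
    rep("mw",300,900,-150,400,400,900)
```

```text
top cap 149 [ 434. -295.   44.] [ 413. -314.   38.] [ 454. -276.   50.]
top neck 99 [490.  62. 139.] [471.  38. 124.] [512.  81. 147.]
top boiler 1026 [486.  58. 101.] [439.  -0.  87.] [544. 129. 111.]
top all 66 [446.  66.  41.] [429. -39.  31.] [541. 144.  57.]
top mw 24802 [594. 131. 781.] [ 562. -118.  568.] [597. 384. 894.]
scene cap 203 [ 431. -298.   44.] [ 412. -318.   39.] [ 452. -278.   49.]
scene neck 148 [490.  55. 137.] [469.  35. 123.] [510.  80. 144.]
scene boiler 746 [475.  34. 101.] [438.  -6.  86.] [540. 123. 111.]
scene all 223 [463.   6.  45.] [428. -41.  31.] [533.  65.  59.]
scene mw 9123 [594. -65. 651.] [ 549. -127.  553.] [662. 276. 767.]
```

Call:
{"api": "step_arm", "payload": {
  "deltas": [
    [1,0.083,-0.03,0.01,0],
    [1,0.083,-0.03,0.01,0],
    [1,0.083,-0.03,0.01,0],
    [1,0.083,-0.03,0.01,0],
    [1,0.083,-0.03,0.01,0],
    [1,0.083,-0.03,0.01,0],
    [1,0.083,-0.03,0.01,0],
    [1,0.083,-0.03,0.01,0]
  ]
}}

```text
time: 0.9
tool_pos: [432.4, -295.7, 197.3]
tcp_rot: [-3.141, 0.0, 0.281]
contact_force: [0.3, -1.1, 0.8]
grip_width: 91.9
finger_force: 0.0
```

Call:
{"api": "step_arm", "payload": {
  "deltas": [
    [1,0,0,0,-0.09],
    [1,0,0,0,-0.09],
    [1,0,0,0,-0.09],
    [1,0,0,0,-0.09],
    [1,0,0,0,-0.09],
    [1,0,0,0,-0.09]
  ]
}}

```text
time: 1.5
tool_pos: [431.1, -296.9, 197.3]
tcp_rot: [-3.141, -0.0, 1.135]
contact_force: [-0.2, 0.6, -0.3]
grip_width: 91.9
finger_force: 0.0
```

Run:
```python
from h import *
o=bot.get_obs(); print(o["time"],o["joint_positions"].round(3),o["tool_pos"].round(1),o["tcp_rot"].round(3),o["contact_force"].round(2))
im,d,W=cloud("wrist"); save("w1",im)
c=W[(W[...,2]>38)&(W[...,2]<60)&(np.hypot(W[...,0]-433,W[...,1]+296)<60)]
print(len(c),np.median(c,0),np.percentile(c,3,0),np.percentile(c,97,0))
```

```text
1.5 [-0.75   0.376  1.591 -0.     1.176 -0.314] [ 431.1 -296.9  197.3] [-3.141 -0.     1.135] [-0.15  0.55 -0.3 ]
1740 [ 437.14555504 -294.7287983    42.43009035] [ 417.54274215 -314.68535306   38.87932191] [ 456.13598526 -276.14646276   44.81467417]
```

View pics/w1.png

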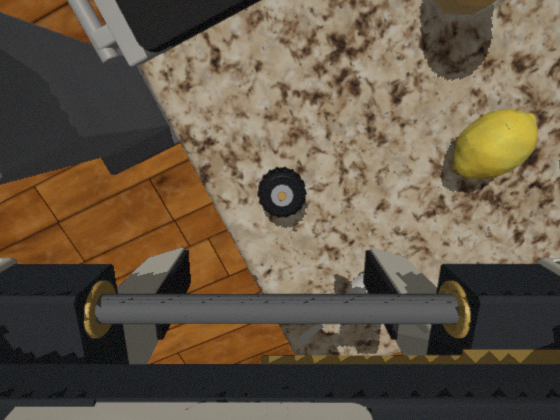

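The wrist view shows the cap at (282,193), clear on all sides, with the jaws ready on either side.

Call:
{"api": "step_arm", "payload": {
  "deltas": [
    [1,0.008,0.009,0.06,0],
    [1,0,0,0.06,0],
    [1,0,0,0.06,0],
    [1,0,0,0.02,0],
    [1,0,0,0,0]
  ]
}}

```text
time: 2.05
tool_pos: [436.4, -294.9, 96.5]
tcp_rot: [-3.138, -0.001, 1.128]
contact_force: [0.8, -0.2, 0.2]
grip_width: 91.4
finger_force: 0.0
```

Run:
```python
from h import *
o=bot.get_obs(); print(o["time"],o["tool_pos"].round(1),o["tcp_rot"].round(3))
im,d,W=cloud("wrist"); save("w2",im)
c=W[(W[...,2]>38)&(W[...,2]<60)&(np.hypot(W[...,0]-435,W[...,1]+296)<50)]
print(len(c)); h=cv2.minEnclosingCircle(c[:,:2].astype(np.float32)); print(h,np.median(c,0))
y=o["tcp_rot"][2]; D=np.array(h[0])-o["tool_pos"][:2]; print("tool dx,dy",D@[np.cos(y),np.sin(y)],D@[np.sin(y),-np.cos(y)])
```

```text
2.05 [ 436.4 -294.9   96.5] [-3.138e+00 -1.000e-03  1.128e+00]
3459
((436.7655334472656, -296.0162658691406), 23.675582885742188) [ 437.60543545 -294.18221263   42.4644425 ]
tool dx,dy -0.8484181671538484 0.8417087135751238
```

View pics/w2.png

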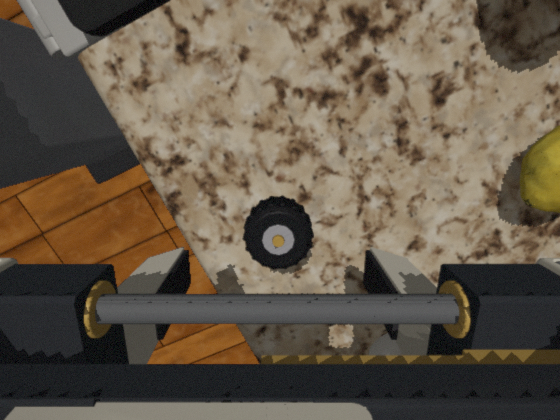

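The cap is centred at (279,234), measures 47 mm across as it should, and lies within 1 mm of the jaw centre. I'll descend and grip it.

Call:
{"api": "step_arm", "payload": {
  "deltas": [
    [1,-0.0016,0.0016,0.05,0],
    [1,0,0,0.05,0],
    [1,0,0,0.033,0],
    [1,0,0,0,0],
    [0,0,0,0,0],
    [0,0,0,0,0],
    [0,0,0,0,0],
    [0,0,0,0,0]
  ]
}}

```text
time: 2.9
tool_pos: [437.8, -296.9, 32.1]
tcp_rot: [3.14, 0.001, 1.129]
contact_force: [1.0, -0.6, 0.4]
grip_width: 64.6
finger_force: 0.0
```

Call:
{"api": "step_arm", "payload": {
  "deltas": [
    [0,0,0,0,0],
    [0,0,0,0,0],
    [0,0,0,0,0],
    [0,0,0,0,0]
  ]
}}

```text
time: 3.3
tool_pos: [437.3, -296.5, 31.3]
tcp_rot: [-3.141, 0.0, 1.129]
contact_force: [-1.5, 0.9, 1.6]
grip_width: 46.0
finger_force: 30.0
```

Call:
{"api": "step_arm", "payload": {
  "deltas": [
    [0,0,0,-0.04,0],
    [0,0,0,-0.09,0],
    [0,0,0,-0.09,0],
    [0,0,0,-0.09,0],
    [0,0,0,-0.09,0],
    [0,0,0,-0.02,0]
  ]
}}

```text
time: 3.9
tool_pos: [438.9, -297.8, 246.2]
tcp_rot: [3.133, 0.003, 1.129]
contact_force: [0.1, -0.6, -3.7]
grip_width: 46.3
finger_force: 30.0
```

Call:
{"api": "step_arm", "payload": {
  "deltas": [
    [0,0.066,-0.026,0,0],
    [0,0.066,-0.026,0,0],
    [0,0.066,-0.026,0,0],
    [0,0.066,-0.026,0,0],
    [0,0.066,-0.026,0,0],
    [0,0.066,-0.026,0,0],
    [0,0.066,-0.026,0,0],
    [0,0.066,-0.026,0,0]
  ]
}}

```text
time: 4.7
tool_pos: [455.4, -11.8, 239.7]
tcp_rot: [-3.139, 0.001, 1.129]
contact_force: [0.2, -0.7, -3.6]
grip_width: 46.2
finger_force: 30.0
```

Call:
{"api": "step_arm", "payload": {
  "deltas": [
    [0,0,0,0,0],
    [0,0,0,0,0],
    [0,0,0,0,0]
  ]
}}

```text
time: 5.0
tool_pos: [456.0, -14.1, 240.5]
tcp_rot: [-3.14, 0.001, 1.129]
contact_force: [0.4, -0.2, -3.0]
grip_width: 46.2
finger_force: 30.0
```

Run:
```python
from h import *
o=bot.get_obs(); print(o["time"],o["joint_positions"].round(3),o["tool_pos"].round(1),o["tcp_rot"].round(3),o["contact_force"].round(2),o["grip_width"])
im,d,W=cloud("wrist"); save("w3",im); np.savez("/tmp/w3",im=im,W=W)
c=W[(W[...,2]>130)&(W[...,2]<148)&(np.hypot(W[...,0]-490,W[...,1]-59)<50)]
print(len(c),np.median(c,0)); h=cv2.minEnclosingCircle(c[:,:2].astype(np.float32)); print(h)
```

```text
5.0 [-1.990e-01  2.140e-01  1.695e+00 -1.000e-03  1.233e+00  2.440e-01] [456.  -14.1 240.5] [-3.140e+00  1.000e-03  1.129e+00] [ 0.39 -0.18 -2.97] 46.208550313525635
1458 [494.7166256   62.03812949 138.90540285]
((494.1170654296875, 59.267547607421875), 22.379112243652344)
```

View pics/w3.png

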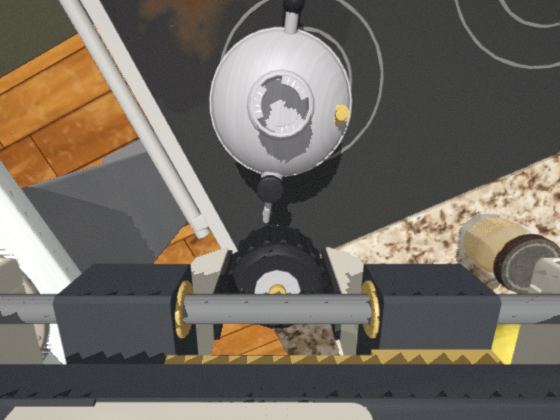

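The wrist view shows the neck and bore at (280,103), with the cap held at (277,275). I'll fit both circles in the same image so any calibration error is common to the two.

Run:
```python
from h import *
from scipy.optimize import least_squares
z=np.load("/tmp/w3.npz");W=z["W"]
def fit(c,r0,hull=True):
    p=c[:,:2].astype(np.float32)
    p=cv2.convexHull(p)[:,0]
    for rr in(None,r0):
        f=(lambda q:np.hypot(*(p-q[:2]).T)-(q[2] if rr is None else rr))
        s=least_squares(f,[*p.mean(0),r0],loss="soft_l1"); print(s.x.round(2),"rms",np.sqrt(np.mean(f(s.x)**2)).round(2),len(p))
m=np.hypot(W[...,0]-494,W[...,1]-59)<26
for lo in(130,135): fit(W[m&(W[...,2]>lo)&(W[...,2]<148)],22.5)
# bore: interior points of annulus
c=W[m&(W[...,2]>134)&(W[...,2]<146)]
q=c[:,:2]-[494.1,59.3]; a=np.arctan2(q[:,1],q[:,0]); r=np.hypot(*q.T)
print("inner r by angle",[ (int(np.degrees(b)),round(float(np.percentile(r[np.abs(a-b)<.17],3)),1)) for b in np.linspace(-2.9,2.9,18) if (np.abs(a-b)<.17).any()])
tz=253
for k in((250,258),):
    M=(W[...,2]>k[0]-4)&(W[...,2]<k[1])&(np.hypot(W[...,0]-456,W[...,1]+14)<27)
    c=W[M]; print(len(c),np.median(c,0)); fit(c,23.5)
```

```text
[494.11  59.24  22.16] rms 0.13 45
[494.12  59.27  22.5 ] rms 0.37 45
[494.11  59.24  22.16] rms 0.13 45
[494.12  59.27  22.5 ] rms 0.37 45
inner r by angle [(-166, 19.7), (-146, 19.7), (-127, 14.7), (-107, 14.7), (-87, 14.8), (-68, 14.7), (-48, 15.2), (-29, 19.6), (-9, 14.9), (9, 14.7), (29, 14.7), (48, 14.8), (68, 15.3), (87, 19.7), (107, 15.0), (127, 14.5), (146, 14.8), (166, 14.8)]
4731 [460.76500359  -5.1810077  251.51561113]
[456.87 -14.33  24.49] rms 1.57 20
[456.57 -13.86  23.5 ] rms 1.97 20
```

Call:
{"api": "step_arm", "payload": {
  "deltas": [
    [0,0.05,0.002,0,-0.09],
    [0,0,0,0,-0.09],
    [0,0,0,0,-0.09],
    [0,0,0,0,-0.09],
    [0,0,0,0,-0.09],
    [0,0,0,0,-0.09],
    [0,0,0,0,-0.09],
    [0,0,0,0,-0.09]
  ]
}}

```text
time: 5.85
tool_pos: [467.8, 7.5, 240.9]
tcp_rot: [-3.141, -0.0, 2.264]
contact_force: [-0.0, -0.1, -1.6]
grip_width: 45.9
finger_force: 30.0
```

Call:
{"api": "step_arm", "payload": {
  "deltas": [
    [0,0,0,0,-0.09],
    [0,0,0,0,-0.09],
    [0,0,0,0,-0.09],
    [0,0,0,0,-0.09],
    [0,0,0,0,-0.09],
    [0,0,0,0,-0.09],
    [0,0,0,0,-0.09],
    [0,0,0,0,-0.09]
  ]
}}

```text
time: 6.65
tool_pos: [467.8, 7.5, 240.9]
tcp_rot: [-3.142, -0.001, -2.889]
contact_force: [-0.2, -0.1, -2.6]
grip_width: 46.3
finger_force: 30.0
```

Call:
{"api": "step_arm", "payload": {
  "deltas": [
    [0,0,0,0,-0.09],
    [0,0,0,0,-0.09],
    [0,0,0,0,0],
    [0,0,0,0,0],
    [0,0,0,0,0]
  ]
}}

```text
time: 7.15
tool_pos: [467.9, 8.3, 241.1]
tcp_rot: [-3.142, -0.0, -2.613]
contact_force: [0.8, 0.4, -3.4]
grip_width: 46.6
finger_force: 30.0
```

```bash
cat > st.py <<'E'
from h import *
import sys
o=bot.get_obs(); p=o["tool_pos"]; y=o["tcp_rot"][2]
print(round(o["time"],2),"q",o["joint_positions"].round(2),"p",p.round(2),"rot",o["tcp_rot"].round(4),"F",o["contact_force"].round(2),"M",o["moment"].round(3),"w",round(o["grip_width"],1))
D=np.array([494.0,59.3])-p[:2]; print("to neck, tool dx,dy mm",D@[np.cos(y),np.sin(y)],D@[np.sin(y),-np.cos(y)])
E
python3 st.py
```

```text
7.15 q [-0.15  0.23  1.67 -0.    1.24 -2.25] p [467.85   8.32 241.11] rot [-3.1416e+00 -2.0000e-04 -2.6130e+00] F [ 0.82  0.38 -3.4 ] M [ 0.124 -0.13   0.012] w 46.6
to neck, tool dx,dy mm -48.285921660697944 30.83929994605848
```

Call:
{"api": "step_arm", "payload": {
  "deltas": [
    [0,-0.0483,0.0308,0,0],
    [0,-0.0483,0.0308,0,0],
    [0,0,0,0.06,0],
    [0,0,0,0.05,0],
    [0,0,0,0,0],
    [0,0,0,0,0],
    [0,0,0,0,0],
    [0,0,0,0,0]
  ]
}}

```text
time: 7.95
tool_pos: [494.7, 59.6, 187.6]
tcp_rot: [-3.14, 0.002, -2.61]
contact_force: [0.3, -0.3, -3.3]
grip_width: 46.2
finger_force: 30.0
```

```bash
python3 st.py
```

```text
7.95 q [-0.03  0.34  1.68 -0.    1.12 -2.14] p [494.65  59.61 187.57] rot [-3.1401e+00  2.2000e-03 -2.6102e+00] F [ 0.25 -0.25 -3.31] M [ 0.069 -0.163 -0.04 ] w 46.2
to neck, tool dx,dy mm 0.7192928091905602 0.06408967627251609
```

Call:
{"api": "step_arm", "payload": {
  "deltas": [
    [0,0.0008,0,0.01,0],
    [0,0,0,0.01,0],
    [0,0,0,0.006,0],
    [0,0,0,0,0],
    [0,0,0,0,0]
  ]
}}

```text
time: 8.45
tool_pos: [493.5, 59.6, 173.1]
tcp_rot: [3.142, -0.0, -2.61]
contact_force: [-0.5, -0.4, -3.4]
grip_width: 46.3
finger_force: 30.0
```

Call:
{"api": "step_arm", "payload": {
  "deltas": [
    [0,0,0,0.003,0],
    [0,0,0,0.003,0],
    [0,0,0,0,0],
    [0,0,0,0,0]
  ]
}}

```text
time: 8.85
tool_pos: [493.5, 59.6, 170.2]
tcp_rot: [-3.142, -0.0, -2.609]
contact_force: [-0.0, 0.0, -3.0]
grip_width: 46.2
finger_force: 30.0
```

```bash
python3 st.py
```

```text
8.85 q [-0.03  0.36  1.7  -0.    1.08 -2.14] p [493.52  59.6  170.18] rot [-3.1415e+00 -1.0000e-04 -2.6095e+00] F [-0.03  0.   -2.99] M [ 0.115 -0.149  0.018] w 46.2
to neck, tool dx,dy mm -0.2641751680008593 -0.5032727574559809
```

Call:
{"api": "step_arm", "payload": {
  "deltas": [
    [0,0,0,0.002,0],
    [0,0,0,0.002,0],
    [0,0,0,0,0],
    [0,0,0,0,0]
  ]
}}

```text
time: 9.25
tool_pos: [493.5, 59.6, 168.2]
tcp_rot: [-3.142, -0.0, -2.609]
contact_force: [-0.1, 0.4, -3.8]
grip_width: 46.2
finger_force: 30.0
```

Call:
{"api": "step_arm", "payload": {
  "deltas": [
    [0,0,0,0.002,0],
    [0,0,0,0,0],
    [0,0,0,0,0]
  ]
}}

```text
time: 9.55
tool_pos: [493.5, 59.6, 167.2]
tcp_rot: [-3.141, -0.0, -2.609]
contact_force: [0.9, -0.1, -1.9]
grip_width: 46.0
finger_force: 30.0
```

```bash
python3 st.py
```

```text
9.55 q [-0.03  0.36  1.7  -0.    1.07 -2.14] p [493.53  59.6  167.21] rot [-3.1415 -0.     -2.6095] F [ 0.88 -0.14 -1.92] M [ 0.089 -0.154 -0.014] w 46.0
to neck, tool dx,dy mm -0.25613324813483307 -0.4977508437691104
```

Call:
{"api": "step_arm", "payload": {
  "deltas": [
    [0,0,0,0.001,0],
    [0,0,0,0,0],
    [0,0,0,0,0]
  ]
}}

```text
time: 9.85
tool_pos: [493.6, 59.6, 166.9]
tcp_rot: [-3.141, 0.0, -2.609]
contact_force: [0.6, -0.8, -0.3]
grip_width: 46.2
finger_force: 30.0
```

Call:
{"api": "step_arm", "payload": {
  "deltas": [
    [0,0,0,0.001,0],
    [0,0,0,0,0],
    [0,0,0,0,0]
  ]
}}

```text
time: 10.15
tool_pos: [493.7, 59.6, 166.5]
tcp_rot: [-3.141, 0.0, -2.61]
contact_force: [-0.2, -0.0, 3.0]
grip_width: 46.4
finger_force: 30.0
```

Contact came at the predicted height, with a push of about 6 N. I'll turn clockwise in small batches and watch for the drop.

Call:
{"api": "step_arm", "payload": {
  "deltas": [
    [0,0,0,0,0.025],
    [0,0,0,0,0.025],
    [0,0,0,0,0.025],
    [0,0,0,0,0.025],
    [0,0,0,0,0.025],
    [0,0,0,0,0.025]
  ]
}}

```text
time: 10.75
tool_pos: [493.2, 59.6, 165.6]
tcp_rot: [3.141, -0.001, -2.847]
contact_force: [0.8, -0.1, -3.2]
grip_width: 46.1
finger_force: 30.0
```

```bash
python3 st.py
```

```text
10.75 q [-0.03  0.36  1.71 -0.    1.07 -1.9 ] p [493.19  59.61 165.62] rot [ 3.1413e+00 -1.1000e-03 -2.8467e+00] F [ 0.83 -0.06 -3.2 ] M [ 0.113 -0.126 -0.028] w 46.1
to neck, tool dx,dy mm -0.6849359488621012 -0.5366657724465618
```

The force is back to baseline, so the lugs are over the slots. I'll lower the cap into them.

Call:
{"api": "step_arm", "payload": {
  "deltas": [
    [0,0,0,0.002,0],
    [0,0,0,0.002,0],
    [0,0,0,0,0]
  ]
}}

```text
time: 11.05
tool_pos: [493.3, 59.6, 163.8]
tcp_rot: [3.141, -0.001, -2.844]
contact_force: [-0.0, -0.1, -3.0]
grip_width: 46.2
finger_force: 30.0
```

```bash
python3 st.py
```

```text
11.05 q [-0.03  0.37  1.71 -0.    1.07 -1.9 ] p [493.28  59.62 163.78] rot [ 3.1414e+00 -8.0000e-04 -2.8443e+00] F [-0.02 -0.08 -2.99] M [ 0.112 -0.145 -0.015] w 46.2
to neck, tool dx,dy mm -0.5921105961797586 -0.5188896239258306
```

Call:
{"api": "step_arm", "payload": {
  "deltas": [
    [0,0,0,0.003,0],
    [0,0,0,0.003,0],
    [0,0,0,0.002,0],
    [0,0,0,0,0],
    [0,0,0,0,0]
  ]
}}

```text
time: 11.55
tool_pos: [493.6, 59.6, 160.4]
tcp_rot: [-3.141, 0.0, -2.845]
contact_force: [-1.0, -0.5, -0.5]
grip_width: 46.6
finger_force: 30.0
```

```bash
python3 st.py
```

```text
11.55 q [-0.03  0.37  1.71 -0.    1.06 -1.9 ] p [493.57  59.62 160.4 ] rot [-3.1414e+00  3.0000e-04 -2.8450e+00] F [-0.97 -0.47 -0.51] M [0.11  0.016 0.01 ] w 46.6
to neck, tool dx,dy mm -0.3186638987326911 -0.43716544859746376
```

Call:
{"api": "step_arm", "payload": {
  "deltas": [
    [0,0,0,0.003,0],
    [0,0,0,0.003,0],
    [0,0,0,0.002,0],
    [0,0,0,0,0],
    [0,0,0,0,0]
  ]
}}

```text
time: 12.05
tool_pos: [493.6, 59.6, 156.4]
tcp_rot: [-3.141, 0.0, -2.845]
contact_force: [-1.2, 0.1, 4.1]
grip_width: 46.7
finger_force: 30.0
```

```bash
python3 st.py
```

```text
12.05 q [-0.03  0.38  1.72 -0.    1.05 -1.9 ] p [493.61  59.59 156.4 ] rot [-3.1414e+00  3.0000e-04 -2.8450e+00] F [-1.23  0.06  4.06] M [0.215 0.083 0.072] w 46.7
to neck, tool dx,dy mm -0.2892262405106314 -0.39215078725246594
```

Call:
{"api": "step_arm", "payload": {
  "deltas": [
    [0,0,0,0.002,0],
    [0,0,0,0.001,0],
    [0,0,0,0,0],
    [0,0,0,0,0]
  ]
}}

```text
time: 12.45
tool_pos: [493.7, 59.6, 155.3]
tcp_rot: [-3.141, 0.001, -2.845]
contact_force: [-1.9, 0.0, 8.1]
grip_width: 45.9
finger_force: 30.0
```

```bash
python3 st.py
```

```text
12.45 q [-0.03  0.38  1.72 -0.    1.04 -1.9 ] p [493.72  59.6  155.3 ] rot [-3.1412e+00  8.0000e-04 -2.8451e+00] F [-1.93  0.03  8.12] M [ 0.309  0.38  -0.013] w 45.9
to neck, tool dx,dy mm -0.18294273860689006 -0.37390884746760994
```

The cap is fully down under about 11 N. I'll turn it clockwise towards the stop.

Call:
{"api": "step_arm", "payload": {
  "deltas": [
    [0,0,0,0,0.03],
    [0,0,0,0,0.03],
    [0,0,0,0,0.03],
    [0,0,0,0,0.03],
    [0,0,0,0,0.03],
    [0,0,0,0,0.03]
  ]
}}

```text
time: 13.05
tool_pos: [494.1, 59.7, 155.3]
tcp_rot: [3.142, 0.002, -3.13]
contact_force: [-0.3, -0.2, 7.5]
grip_width: 46.0
finger_force: 30.0
```

```bash
python3 st.py
```

```text
13.05 q [-0.03  0.38  1.72  0.    1.04 -1.62] p [494.1   59.7  155.32] rot [ 3.1415e+00  1.8000e-03 -3.1298e+00] F [-0.26 -0.24  7.48] M [0.29  0.065 0.05 ] w 46.0
to neck, tool dx,dy mm 0.1068935193022726 -0.4017145398701577
```

Call:
{"api": "step_arm", "payload": {
  "deltas": [
    [0,0,0,0,0.03],
    [0,0,0,0,0.03],
    [0,0,0,0,0.03],
    [0,0,0,0,0.03]
  ]
}}

```text
time: 13.45
tool_pos: [494.2, 59.7, 155.3]
tcp_rot: [3.141, 0.002, 2.965]
contact_force: [-0.5, 0.2, 7.2]
grip_width: 46.4
finger_force: 30.0
```

```bash
python3 st.py
```

```text
13.45 q [-0.03  0.38  1.72  0.    1.04 -1.43] p [494.25  59.7  155.35] rot [3.1412e+00 2.1000e-03 2.9649e+00] F [-0.45  0.22  7.18] M [ 0.331 -0.032  0.018] w 46.4
to neck, tool dx,dy mm 0.17141478078806932 -0.44124091145461547
```

Call:
{"api": "step_arm", "payload": {
  "deltas": [
    [0,0,0,0,0.03],
    [0,0,0,0,0.03],
    [0,0,0,0,0.03]
  ]
}}

```text
time: 13.75
tool_pos: [494.2, 59.7, 155.3]
tcp_rot: [3.141, 0.002, 2.824]
contact_force: [-0.9, 1.4, 7.3]
grip_width: 46.3
finger_force: 30.0
```

```bash
python3 st.py
```

```text
13.75 q [-0.03  0.38  1.72  0.    1.04 -1.29] p [494.23  59.74 155.34] rot [3.1408e+00 2.0000e-03 2.8235e+00] F [-0.85  1.36  7.27] M [ 0.308 -0.067 -0.02 ] w 46.3
to neck, tool dx,dy mm 0.08433160032038656 -0.4866569242081919
```

Call:
{"api": "step_arm", "payload": {
  "deltas": [
    [0,0,0,0,0.03],
    [0,0,0,0,0.03],
    [0,0,0,0,0]
  ]
}}

```text
time: 14.05
tool_pos: [494.3, 59.7, 155.3]
tcp_rot: [3.141, 0.002, 2.73]
contact_force: [-1.0, -0.2, 7.0]
grip_width: 46.3
finger_force: 30.0
```

```bash
python3 st.py
```

```text
14.05 q [-0.03  0.38  1.72  0.    1.04 -1.19] p [494.31  59.72 155.33] rot [3.1406e+00 2.1000e-03 2.7298e+00] F [-1.01 -0.23  6.98] M [ 0.334 -0.159  0.056] w 46.3
to neck, tool dx,dy mm 0.11502449524756227 -0.5134278586146219
```

Call:
{"api": "step_arm", "payload": {
  "deltas": [
    [0,0,0,0,0.03],
    [0,0,0,0,0.03],
    [0,0,0,0,0]
  ]
}}

```text
time: 14.35
tool_pos: [494.2, 59.8, 155.3]
tcp_rot: [3.14, 0.002, 2.636]
contact_force: [-1.1, 1.0, 5.6]
grip_width: 45.9
finger_force: 30.0
```

```bash
python3 st.py
```

```text
14.35 q [-0.03  0.38  1.72  0.    1.04 -1.1 ] p [494.24  59.8  155.34] rot [3.1404e+00 1.8000e-03 2.6357e+00] F [-1.06  0.99  5.59] M [ 0.305 -0.082  0.047] w 45.9
to neck, tool dx,dy mm -0.03306757207601986 -0.5580748382483715
```

Call:
{"api": "step_arm", "payload": {
  "deltas": [
    [0,0,0,0,0.03],
    [0,0,0,0,0.03],
    [0,0,0,0,0]
  ]
}}

```text
time: 14.65
tool_pos: [494.0, 59.8, 155.3]
tcp_rot: [3.141, 0.001, 2.543]
contact_force: [-2.6, 0.3, 6.8]
grip_width: 46.4
finger_force: 30.0
```

```bash
python3 st.py
```

```text
14.65 q [-0.03  0.38  1.72 -0.    1.04 -1.01] p [493.97  59.8  155.33] rot [3.1408e+00 1.4000e-03 2.5425e+00] F [-2.62  0.26  6.81] M [0.303 0.088 0.471] w 46.4
to neck, tool dx,dy mm -0.3059704083012015 -0.3948715002249563
```

The torque has risen to 0.47 N m after 0.9 rad, so the cap is at its stop. I'll take fine steps and count the clicks.

Call:
{"api": "step_arm", "payload": {
  "deltas": [
    [0,0,0,0,0.03],
    [0,0,0,0,0]
  ]
}}

```text
time: 14.85
tool_pos: [494.2, 59.8, 155.4]
tcp_rot: [3.14, 0.002, 2.495]
contact_force: [-1.8, 0.9, 6.2]
grip_width: 46.2
finger_force: 30.0
```

```bash
python3 st.py
```

```text
14.85 q [-0.03  0.38  1.72  0.    1.04 -0.96] p [494.16  59.77 155.36] rot [3.1403e+00 1.6000e-03 2.4946e+00] F [-1.83  0.89  6.24] M [ 0.23  -0.049  0.132] w 46.2
to neck, tool dx,dy mm -0.15552547293579133 -0.47039980766752293
```

That was click 1, at a yaw of about 2.52. The next should come about 0.42 rad further, near 2.10.

Call:
{"api": "step_arm", "payload": {
  "deltas": [
    [0,0,0,0,0.03],
    [0,0,0,0,0.03],
    [0,0,0,0,0]
  ]
}}

```text
time: 15.15
tool_pos: [494.2, 59.8, 155.4]
tcp_rot: [3.14, 0.002, 2.4]
contact_force: [-1.6, 1.0, 7.3]
grip_width: 46.1
finger_force: 30.0
```

Call:
{"api": "step_arm", "payload": {
  "deltas": [
    [0,0,0,0,0.03],
    [0,0,0,0,0.03],
    [0,0,0,0,0]
  ]
}}

```text
time: 15.45
tool_pos: [494.5, 59.7, 155.4]
tcp_rot: [3.14, 0.002, 2.306]
contact_force: [-0.3, -0.5, 5.3]
grip_width: 46.2
finger_force: 30.0
```

```bash
python3 st.py
```

```text
15.45 q [-0.03  0.38  1.72  0.    1.04 -0.77] p [494.46  59.66 155.39] rot [3.1396e+00 1.9000e-03 2.3058e+00] F [-0.28 -0.51  5.32] M [ 0.133 -0.221  0.06 ] w 46.2
to neck, tool dx,dy mm 0.042521689738357536 -0.5812489727610571
```

Call:
{"api": "step_arm", "payload": {
  "deltas": [
    [0,0,0,0.0005,0.03],
    [0,0,0,0,0.03],
    [0,0,0,0,0]
  ]
}}

```text
time: 15.75
tool_pos: [494.5, 59.8, 155.3]
tcp_rot: [3.139, 0.002, 2.212]
contact_force: [-0.4, 1.1, 6.7]
grip_width: 46.6
finger_force: 30.0
```

```bash
python3 st.py
```

```text
15.75 q [-0.03  0.38  1.72  0.    1.04 -0.67] p [494.48  59.79 155.31] rot [3.1392e+00 1.6000e-03 2.2116e+00] F [-0.37  1.1   6.69] M [ 0.263 -0.191  0.022] w 46.6
to neck, tool dx,dy mm -0.10561626933426076 -0.6714458065504276
```

Call:
{"api": "step_arm", "payload": {
  "deltas": [
    [0,0,0,0,0.03],
    [0,0,0,0,0]
  ]
}}

```text
time: 15.95
tool_pos: [494.3, 59.8, 155.3]
tcp_rot: [3.139, 0.001, 2.165]
contact_force: [-0.3, -0.1, 7.0]
grip_width: 46.4
finger_force: 30.0
```

```bash
python3 st.py
```

```text
15.95 q [-0.03  0.38  1.72  0.    1.04 -0.63] p [494.32  59.77 155.3 ] rot [3.1395e+00 1.4000e-03 2.1650e+00] F [-0.26 -0.07  7.04] M [ 0.196 -0.099  0.18 ] w 46.4
to neck, tool dx,dy mm -0.21095890023747252 -0.5290295611595692
```

Call:
{"api": "step_arm", "payload": {
  "deltas": [
    [0,0,0,0,0.02],
    [0,0,0,0,0]
  ]
}}

```text
time: 16.15
tool_pos: [494.3, 59.8, 155.3]
tcp_rot: [3.14, 0.001, 2.134]
contact_force: [-0.7, 1.1, 7.7]
grip_width: 46.1
finger_force: 30.0
```

```bash
python3 st.py
```

```text
16.15 q [-0.03  0.38  1.72 -0.    1.04 -0.6 ] p [494.28  59.76 155.29] rot [3.1396e+00 1.4000e-03 2.1342e+00] F [-0.66  1.12  7.73] M [ 0.234 -0.085  0.315] w 46.1
to neck, tool dx,dy mm -0.2372068009844905 -0.4801751928148549
```

Call:
{"api": "step_arm", "payload": {
  "deltas": [
    [0,0,0,0,0.02],
    [0,0,0,0,0]
  ]
}}

```text
time: 16.35
tool_pos: [494.3, 59.8, 155.3]
tcp_rot: [3.139, 0.001, 2.103]
contact_force: [-1.6, 0.6, 7.0]
grip_width: 46.4
finger_force: 30.0
```

```bash
python3 st.py
```

```text
16.35 q [-0.03  0.38  1.72  0.    1.04 -0.57] p [494.33  59.76 155.31] rot [3.1394e+00 1.4000e-03 2.1027e+00] F [-1.64  0.62  6.96] M [ 0.206 -0.05   0.188] w 46.4
to neck, tool dx,dy mm -0.2268135802000533 -0.5174108910875113
```

Call:
{"api": "step_arm", "payload": {
  "deltas": [
    [0,0,0,0,0.02],
    [0,0,0,0,0]
  ]
}}

```text
time: 16.55
tool_pos: [494.4, 59.7, 155.3]
tcp_rot: [3.139, 0.001, 2.071]
contact_force: [-1.5, -0.0, 7.2]
grip_width: 46.1
finger_force: 30.0
```

```bash
python3 st.py
```

```text
16.55 q [-0.03  0.38  1.72 -0.    1.04 -0.53] p [494.36  59.71 155.3 ] rot [3.1394e+00 1.3000e-03 2.0711e+00] F [-1.45 -0.    7.23] M [ 0.171 -0.067  0.127] w 46.1
to neck, tool dx,dy mm -0.18471172440597647 -0.5114240847677141
```

That was click 2, at about 2.11. I'll ease on to the middle of the new detent place, about 1.84, which is well short of click 3 near 1.69.

Call:
{"api": "step_arm", "payload": {
  "deltas": [
    [0,0,0,0,0.03],
    [0,0,0,0,0.03],
    [0,0,0,0,0.03],
    [0,0,0,0,0]
  ]
}}

```text
time: 16.95
tool_pos: [494.6, 59.5, 155.3]
tcp_rot: [3.139, 0.001, 1.929]
contact_force: [-0.3, 0.0, 6.8]
grip_width: 46.5
finger_force: 30.0
```

```bash
python3 st.py
```

```text
16.95 q [-0.03  0.38  1.72 -0.    1.04 -0.39] p [494.63  59.54 155.32] rot [3.1386e+00 1.4000e-03 1.9287e+00] F [-0.35  0.05  6.8 ] M [ 0.06  -0.244 -0.   ] w 46.5
to neck, tool dx,dy mm -0.009315418193608854 -0.6736002016752327
```

Call:
{"api": "step_arm", "payload": {
  "deltas": [
    [0,0,0,0,0.03],
    [0,0,0,0,0.025],
    [0,0,0,0,0]
  ]
}}

```text
time: 17.25
tool_pos: [494.7, 59.7, 155.3]
tcp_rot: [3.138, 0.001, 1.843]
contact_force: [-0.4, 0.3, 7.4]
grip_width: 46.3
finger_force: 30.0
```

```bash
python3 st.py
```

```text
17.25 q [-0.03  0.38  1.72  0.    1.04 -0.31] p [494.69  59.66 155.31] rot [3.1384e+00 9.0000e-04 1.8426e+00] F [-0.4   0.29  7.43] M [ 0.11  -0.203  0.036] w 46.3
to neck, tool dx,dy mm -0.1597786451340174 -0.76569494056774
```

Torque is near zero. I'll ease the press off so the cap rests at its 2 mm height, then let go.

Call:
{"api": "step_arm", "payload": {
  "deltas": [
    [0,0,0,-0.003,0],
    [0,0,0,-0.003,0],
    [0,0,0,-0.001,0],
    [0,0,0,0,0],
    [0,0,0,0,0]
  ]
}}

```text
time: 17.75
tool_pos: [494.4, 59.7, 157.4]
tcp_rot: [3.14, 0.0, 1.844]
contact_force: [5.9, 0.8, -4.1]
grip_width: 46.1
finger_force: 30.0
```

```bash
python3 st.py
```

```text
17.75 q [-0.03  0.38  1.72  0.    1.05 -0.31] p [494.44  59.72 157.4 ] rot [3.1399e+00 3.0000e-04 1.8437e+00] F [ 5.9   0.79 -4.08] M [ 0.326 -1.295  0.039] w 46.1
to neck, tool dx,dy mm -0.2876903844686122 -0.5337865414303805
```

Call:
{"api": "step_arm", "payload": {
  "deltas": [
    [0,0,0.001,0.001,0],
    [0,0,0,0,0],
    [0,0,0,0,0]
  ]
}}

```text
time: 18.05
tool_pos: [494.4, 59.8, 157.3]
tcp_rot: [3.141, 0.0, 1.844]
contact_force: [5.2, 0.9, -2.6]
grip_width: 45.9
finger_force: 30.0
```

```bash
python3 st.py
```

```text
18.05 q [-0.03  0.38  1.72  0.    1.05 -0.31] p [494.4   59.76 157.32] rot [3.1408e+00 2.0000e-04 1.8437e+00] F [ 5.21  0.9  -2.65] M [ 0.195 -1.208  0.034] w 45.9
to neck, tool dx,dy mm -0.33399238326211583 -0.5126237173840137
```

Call:
{"api": "step_arm", "payload": {
  "deltas": [
    [0.6,0,0,0,0],
    [0.7,0,0,0,0],
    [0.8,0,0,0,0],
    [0.8,0,0,0,0],
    [0.8,0,0,0,0],
    [0.8,0,0,0,0]
  ]
}}

```text
time: 18.65
tool_pos: [493.9, 59.7, 157.4]
tcp_rot: [-3.141, 0.0, 1.844]
contact_force: [0.2, 0.2, -0.2]
grip_width: 73.1
finger_force: 0.0
```

```bash
python3 st.py
```

```text
18.65 q [-0.03  0.38  1.72 -0.    1.05 -0.31] p [493.88  59.73 157.43] rot [-3.1414e+00  1.0000e-04  1.8437e+00] F [ 0.2   0.16 -0.23] M [ 0.024 -0.088 -0.014] w 73.1
to neck, tool dx,dy mm -0.44087146204937877 -0.002447724729908667
```

Call:
{"api": "step_arm", "payload": {
  "deltas": [
    [0.8,0,0,-0.03,0],
    [0.8,0,0,-0.07,0],
    [0.8,0,0,-0.08,0],
    [0.8,-0.07,0,-0.04,0],
    [0.8,-0.07,0,0,0],
    [0.8,0,0,0,0],
    [0.8,0,0,0,0]
  ]
}}

```text
time: 19.35
tool_pos: [512.6, -8.0, 267.1]
tcp_rot: [-3.141, -0.001, 1.842]
contact_force: [0.0, 0.0, -0.8]
grip_width: 73.6
finger_force: 0.0
```

```bash
python3 st.py
python3 - <<'E'
from h import *
im,d,W=cloud("wrist"); save("w4",im)
m=(np.hypot(W[...,0]-494,W[...,1]-59.5)<26)&(W[...,2]>150)&(W[...,2]<200)
c=W[m]; p=c[c[:,2]>163]; print(len(c),np.percentile(c[:,2],[5,50,95]),cv2.minEnclosingCircle(p[:,:2].astype(np.float32)))
A=np.c_[p[:,:2]-p[:,:2].mean(0),np.ones(len(p))]; print("tilt/height",np.linalg.lstsq(A,p[:,2],rcond=None)[0])
z=np.load("/tmp/w3.npz")["W"]
for Q in(z,W):
    b=Q[(np.hypot(Q[...,0]-494,Q[...,1]-59)<75)&(Q[...,2]>85)&(Q[...,2]<112)]; print(len(b),cv2.minEnclosingCircle(b[:,:2].astype(np.float32)))
E
```

```text
19.35 q [-0.17  0.3   1.51  0.    1.34 -0.44] p [512.59  -7.98 267.1 ] rot [-3.1408e+00 -7.0000e-04  1.8420e+00] F [ 0.03  0.   -0.8 ] M [ 0.013 -0.11   0.031] w 73.6
to neck, tool dx,dy mm 69.80411873038008 0.12256227140494386
3178 [165.45632916 168.54538795 170.2226482 ] ((494.81964111328125, 59.167381286621094), 23.721982955932617)
tilt/height [ 3.19659735e-03 -3.23439166e-03  1.68394644e+02]
12922 ((493.65106201171875, 59.28217315673828), 74.91829681396484)
9884 ((494.0093078613281, 59.03383255004883), 74.9491195678711)
```

View pics/w4.png

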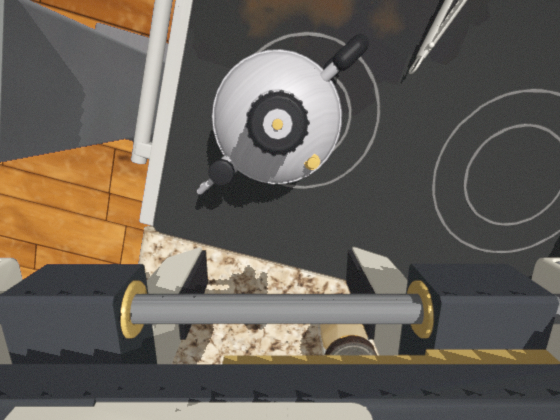

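The cap sits level on the neck at (278,125). Its top is about 169 mm up, which is the locked 2 mm rest height, and the steamer hasn't moved.

```bash
python3 -c "
from plant import bot
print(bot.close_job())"
```

```text
the job is handed in; nothing more can be done
None
```

I locked the filler cap down level on the steamer's neck with two clicks at the stop, pressing with about 10 to 11 N; the steamer stayed in place, and I let go and handed the job in at about 19 s.

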